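# Tap a splayed leg block to depth

## Robot

A 6-joint arm with a two-finger parallel gripper is mounted at the origin on the work surface. World frame = base frame: x ahead of the robot, y to its left, z up, the work surface at z = 0. Lengths are in m, angles in rad, forces in N, time in s.
With the tool pointing down it reaches from about 0.35 to 0.85 m from the base axis. Payload 8.1 kg.
Tool frame: the origin (TCP) lies midway between the tips of the shut fingers; the grasp point (between the pads) lies 19 mm behind it (env.grip_point_offset is the z of the grasp point in the tool frame, in m); z points along the fingers, y is the direction in which the jaws open and shut (so a half turn about z gives the same grasp; the last joint's range is limited). The gripper opens to 85 mm and grips with 20 to 120 N. Pads are 22 mm wide; open, the fingers measure 114 mm over their backs; the gripper's body (76 mm by 85 mm) begins 54 mm behind the grasp point. The pads swing forward as they close: fully open they stand 13 mm farther back than shut.
Start: joints at [1.189, 0.13, 1.488, -0, 1.523, -0.085], TCP at [0.175, 0.574, 0.231] pointing down, gripper open.
Joint ranges: [-2.96, 2.96], [-0.89, 2.26], [0.02, 2.5], [-1.34, 4.48], [0, 2.73], [-2.66, 2.66]. Speed limits (rad/s): [2.39, 2.39, 2.79, 3.14, 3.14, 3.14].

## Interface

Orientations are given as [roll, pitch, yaw] about the fixed x, y, z axes, in that order (R = Rz(yaw) Ry(pitch) Rx(roll)).
In Python, from station import env gives the robot as it stands.
- The arm moves only by the tool carry_out, never from a script. Its argument "motion" is a list of rows, each an object with "gripper": the opening, from -1 (shut) to 1 (fully open); "delta_pos": the shift along the tool's x, y, z in m, a list of three; "dr": the turn, a rotation vector about the tool's x, y, z in degrees, a list of three. A call has 1 to 12 rows; each row is the pose to reach, as a shift and turn from the pose commanded when the call began, along the tool's axes at that moment; what a row does not reach only later rows make up. A row lasts 1/10 s, in which the tool goes at most 50 mm and 8.59 degrees, less where a joint would pass 70% of its speed; a pose out of reach is approached as far as the arm can. A call with a gripper value outside its range is refused whole. The fingers move at their own pace and stop on an object; "squeeze" is the grip in N (left out, the last holds). Time passes only in rows, so rows that repeat a pose let the fingers close. It gives the time, the measured TCP pose, the force and the opening at its end, in the units of the state.
- env.read_state(): the state, without advancing time (a new reading comes with each control period).
- env.grab_frame(name): name is "scene" or "top" or "wrist"; returns (picture, depth): 480x640x3 uint8, red, green, blue; 480x640 float32, m along the optical axis (not along the pixel's ray), 0 where there is no reading.
- env.calibration(name): a dict with "fov_y" (degrees; the focal length in pixels is half the picture's height over the tangent of half this angle, whatever the lens; pixels are square), "cx", "cy" (the principal point, pixels), "k1" (the pictures are not rectified: a ray, as slopes to the right and down, at radius r is drawn at 1 + k1 r^2 times it, then the intrinsics apply), "R" (3x3) and "t" (3): a world point X has camera coordinates R X + t. Camera axes: x right, y down, z forward; pixel columns grow to the right and rows downward; lengths in m; the calibration is good to about 2 mm. A picture is of the moment at which its call begins: read the wrist's pose just before it. calibration takes no time and is no camera call; for the wrist camera it gives the pose at the moment of the call.
- env.sign_off(): hands the job in, once; it reports no verdict.
The state is a dict: "time": time; "joint_pos": joint angles; "joint_vel": joint speeds; "effort": joint torques, N m; "eef_pos": TCP position; "ee_rot": TCP orientation; "contact_force": force on the tool from outside, world axes, zero at the start; "moment": the same for the moment, N m; "finger_gap": opening from 0.0 (shut) to 1.0 (fully open).
Only numpy, scipy, OpenCV 4.12 (cv2) and the standard library are available. Lean on these libraries where they do the work, as an engineer would, in place of code of your own. Each camera call takes 0.05 s, during which the arm holds its last target. There are 200 camera calls.

## Task

A thread tap with a wooden T-handle stands started in the slanting hole of one of the three leg blocks in the jig. Tap that hole to depth as a woodworker does: half a turn forward (clockwise), a quarter turn back to break the chip, and so on, ending on a forward stroke that brings the tap's depth collar down on the wood. Leave the tap standing there and do not disturb the tin, the sanding block or the brush on the bench.

Things in the scene. Friction and masses are not known exactly. Their poses are not given: they have to be found in the camera images.
- tap (a joint): Turn of the tap, rad; grows clockwise seen from the handle end. Starts between 0 and 0.25; stopped at 6.45 by the depth collar meeting the wood, so three forward half turns, with a quarter back after the first and the second, reach depth. Sinks 5 mm per full turn, stays where left, resists turning with about 0.2 N m both ways.
- tap_handle (a point): Centre of the tap's wooden T-handle, on the turning axis. z: the turning axis, pointing up out of the wood, leaning 25 degrees from vertical, roughly towards the robot; x: along the handle, turning with it. Handle 180 mm long; its middle 64 mm has flat sides, 26 mm wide (y) by 28 mm high (z); the ends are round, 25 mm thick. Nothing stands above it.
- collar (a point): Centre of the underside of the depth collar on the tap's 18 mm steel shank; axes as tap_handle, whose point lies 80 mm up z from here. The collar is a dark steel ring 38 mm across and 14 mm high, 5 mm above the wood at joint 0, on it at joint 6.45.
- bore_mouth (a point): Mouth of the hole being tapped, at the middle of the leg block's sloping face, 64 mm above the bench. Fixed. Axes as the jig's: z up, x level, away from the jig's front. The face falls 25 degrees towards -x. The block is light wood, 100 x 80 mm, 62 mm high, clamped and immovable.
- jig: Plywood board 230 x 460 x 18 mm, fixed to the bench, holding three like leg blocks in a row along y, 140 mm apart; any one of them has the tap, the others an empty hole. Origin: centre of its underside; x points away from its front, which faces the robot within 0.3 rad. Behind (+x) each block a toggle clamp, 125 mm high at most, clear of the handle's sweep.
- wax_tin: Round metal tin 85 mm across, 42 mm high, on the bench beside the jig; to be left alone. Origin at the centre of its underside.
- sanding_block: Cork block 110 x 65 x 35 mm on the bench beside the jig; to be left alone. Origin at the centre of its underside.
- dust_brush: Hand brush lying on the bench beside the jig; to be left alone. Origin underneath it.

How it is judged:
On the way, in this order (a step that is already met when the one before it is completed fails the run):
1. the tap is turned forward about half a turn (joint past 2.8) (value of joint tap above 2.8 rad), for 0.1 s.
2. then it is turned back about a quarter (joint below 2.15); turning on beyond 4.4 without backing off counts as a spoilt thread and fails ((value of joint tap below 2.15 rad or value of joint tap above 4.4 rad)), for 0.1 s.
3. then forward half a turn (joint past 4.3); backing on below 0.6 instead fails ((value of joint tap above 4.3 rad or value of joint tap below 0.6 rad)), for 0.1 s.
4. then back about a quarter (joint below 3.7); turning on beyond 5.85 without backing off fails ((value of joint tap below 3.7 rad or value of joint tap above 5.85 rad)), for 0.1 s.
5. then forward until the depth collar is down on the wood (joint past 5.8) (value of joint tap above 5.8 rad), for 0.1 s.
At the end, for the whole second after the job is handed in: The tap's joint reads more than 5.8 rad (depth collar within about 0.5 mm of the wood), the tap is at rest and let go, and the tin, the sanding block and the brush lie within 30 mm of where they were (value of joint tap above 5.8 rad and velocity of joint tap between -0.05 and 0.05 rad/s and distance of each of wax_tin, sanding_block, dust_brush from where it was at the start of the episode below 0.03 m); the robot touches nothing.
It fails at once if the tin, the sanding block or the brush is pushed more than 30 mm (distance of any of wax_tin, sanding_block, dust_brush from where it was at the start of the episode above 0.03 m).
It fails at once if the tap is unscrewed beyond where it was started (joint below -0.6) (value of joint tap below -0.6 rad).
It also fails if it takes over 72 s, if anything falls off the work surface, if the arm or the gripper's body presses on something with over 40 N, if the wrist force passes 120 N, or if a joint passes its speed limit or range.

## Working session

There is one attempt and no reset: what is moved stays moved. The work goes in short steps, Python scripts to look and compute and a tool call to move; the robot and the scene stay as the last step left them, time stands still between calls to the robot, and variables do not carry over. Pictures are saved under pics/ and viewed, about 8 in all and at most 12, crops included, and the job is handed in when it is done.

Besides the shell and the picture viewer there is one more tool, called in YAML: its name, and indented under it one key for each argument. carry_out: Moves the arm, as the interface text tells. Its arguments: {"type":"object","properties":{"motion":{"type":"array","items":{"type":"object","properties":{"gripper":{"type":"number"},"delta_pos":{"type":"array","items":{"type":"number"}},"dr":{"type":"array","items":{"type":"number"}}}}},"squeeze":{"type":"number"}},"required":["motion"]}

```bash
mkdir -p pics; ls; python3 - <<'E'
from station import env
import cv2,numpy as np
print(env.read_state(), env.grip_point_offset)
ims=[]
for n in("scene","top"):
    p,d=env.grab_frame(n); np.savez("pics/%s0.npz"%n,p=p,d=d,**env.calibration(n)); cv2.imwrite("pics/%s0.png"%n,p[:,:,::-1]); c=env.calibration(n); print(n,c)
E
```

```text
pics
{'time': 0.0, 'joint_pos': array([ 1.18858825e+00,  1.31179041e-01,  1.48927694e+00,  1.74459880e-06,
        1.52299573e+00, -8.53687205e-02]), 'joint_vel': array([ 0.00139719,  0.00052018, -0.00107225,  0.00050043,  0.00066377,
       -0.00111381]), 'effort': array([-1.35660189e-04, -5.69399500e+01, -5.00545478e+01, -4.00262425e-04,
        1.48115179e-02,  1.24620900e-06]), 'eef_pos': array([0.17525444, 0.57326119, 0.23023504]), 'ee_rot': array([-3.13974051e+00, -1.60249163e-04,  2.84475306e+00]), 'contact_force': array([ 0.34818167,  0.57297567, -0.01047267]), 'moment': array([-0.02009826,  0.02581464, -0.005312  ]), 'finger_gap': 1.0006190830826105} -0.0187
scene {'fov_y': 50.528119917986615, 'cx': 319.49738548657916, 'cy': 240.09149295936297, 'k1': -0.05971018638996198, 'R': array([[ 0.73663906,  0.67625551, -0.00643277],
       [ 0.41027762, -0.45443287, -0.79067252],
       [-0.53761991,  0.57980104, -0.61220551]]), 't': array([-0.37410456, -0.12216229,  1.49479819])}
top {'fov_y': 42.94993077187522, 'cx': 323.8635649438666, 'cy': 246.3529964312862, 'k1': -0.006865343577720813, 'R': array([[-0.02448867, -0.99967705, -0.00679045],
       [-0.98233657,  0.02532325, -0.18540118],
       [ 0.18551326,  0.00213027, -0.98263945]]), 't': array([-0.00624801,  0.53430864,  1.44143968])}
```

View pics/scene0.png

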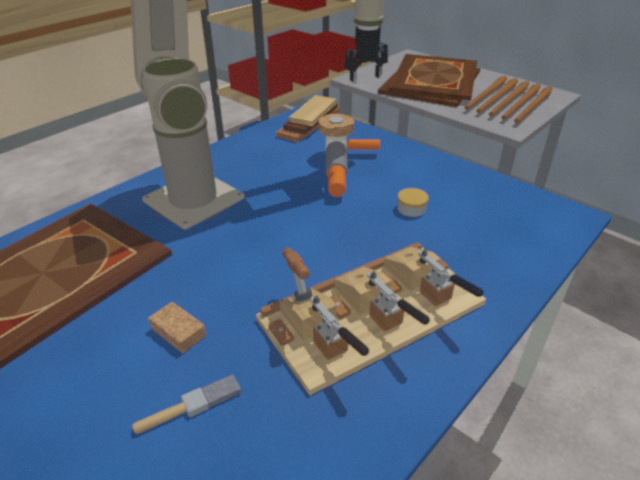

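View pics/top0.png

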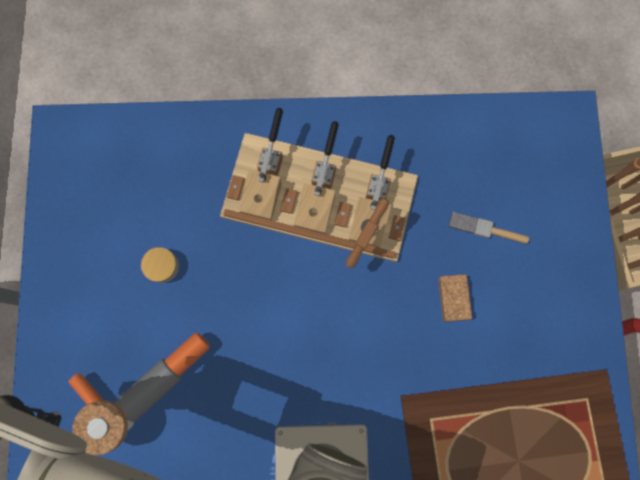

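Scene: the tap stands in the nearest-left block (handle ≈(297,265)). Top: jig corners are ≈(246,134), (417,175), (398,260), (221,215). The tap is in the right-hand (−y) block, with the handle from ≈(350,265) to (385,202). Tin, cork block and brush are well clear.

```bash
cat > h.py <<'E'
import numpy as np,cv2
def K(c):
    f=240/np.tan(np.radians(c["fov_y"]/2)); return np.array([[f,0,c["cx"]],[0,f,c["cy"]],[0,0,1.]])
def rays(c,px):
    return cv2.undistortPoints(np.float64(px).reshape(-1,1,2),K(c),np.array([float(c["k1"]),0,0,0])).reshape(-1,2)
def pts(c,px,z):
    r=rays(c,px); P=np.c_[r,np.ones(len(r))]*np.asarray(z).reshape(-1,1); return (P-c["t"])@c["R"]
def onplane(c,px,h):
    r=rays(c,px); D=np.c_[r,np.ones(len(r))]@c["R"]; o=-c["R"].T@c["t"]; return o+D*((h-o[2])/D[:,2])[:,None]
def cloud(c,d):
    v,u=np.nonzero(d>0); return pts(c,np.c_[u,v],d[v,u]),u,v
E
python3 - <<'E'
import numpy as np
from h import *
c=dict(np.load("pics/top0.npz"))
C=onplane(c,[(246,134),(417,175),(398,260),(221,215)],.018); print(C.round(3))
print("edges",np.linalg.norm(np.roll(C,-1,0)-C,axis=1)); ctr=C.mean(0); x=(C[0]+C[1]-C[2]-C[3]); yaw=np.arctan2(x[1],x[0]);print(ctr,yaw)
for n in("top","scene"):
    c=dict(np.load("pics/%s0.npz"%n)); P,u,v=cloud(c,c["d"])
    ex=np.array([np.cos(yaw),np.sin(yaw)]);ey=np.array([-ex[1],ex[0]])
    q=(P[:,:2]-ctr[:2]); a=q@ex;b=q@ey
    col=c["p"][v,u].astype(int)
    m=(a>-.2)&(a<.06)&(abs(b+.14)<.12)&(P[:,2]>.115)&(P[:,2]<.24)&(col[:,0]-col[:,2]>40)
    H=P[m]; print(n,m.sum(),H.min(0),H.max(0)); mu=H.mean(0); w=np.linalg.svd(H-mu,full_matrices=False)[2]
    s=(H-mu)@w[0]; print("mean",mu,"dir",w[0],"len",s.min(),s.max(),"mid",mu+w[0]*(np.percentile(s,1)+np.percentile(s,99))/2)
    print("uv",u[m].min(),u[m].max(),v[m].min(),v[m].max())
E
```

```text
[[ 0.841  0.175  0.018]
 [ 0.719 -0.262  0.018]
 [ 0.501 -0.203  0.018]
 [ 0.627  0.238  0.018]]
edges [0.45339714 0.22617513 0.45893031 0.22327815]
[ 0.6721432  -0.01293384  0.018     ] -0.2752082485798487
top 749 [ 0.47302205 -0.16735801  0.1150029 ] [ 0.61535017 -0.07257796  0.19054613]
mean [ 0.54763217 -0.12091088  0.1539054 ] dir [-0.78181248  0.48521895 -0.39157607] len -0.0819716128537767 0.09299772211337132 mid [ 0.54395829 -0.11863075  0.15206531]
uv 347 388 199 266
scene 312 [ 0.48663411 -0.16934999  0.11847004] [ 0.62163162 -0.07845971  0.18608786]
mean [ 0.5693016  -0.134679    0.16234915] dir [ 0.79734402 -0.48285398  0.3620698 ] len -0.10484164413524544 0.059978597481131636 mid [ 0.55205691 -0.124236    0.15451842]
uv 284 307 249 277
```

```bash
cat >> h.py <<'E'
from scipy.spatial.transform import Rotation as Ro
def delta(env,P,R):
    s=env.read_state(); R0=Ro.from_euler("xyz",s["ee_rot"]).as_matrix()
    print("dpos mm",(R0.T@(P-s["eef_pos"])*1e3).round(1),"dr deg",np.degrees(Ro.from_matrix(R0.T@R).as_rotvec()).round(1),"force",s["contact_force"].round(1),"j6",s["joint_pos"][5].round(3),"gap",round(s["finger_gap"],3),"t",s["time"])
def target(cen,yaw,h,back):
    ax=np.array([-np.sin(np.radians(25))*np.cos(yaw),-np.sin(np.radians(25))*np.sin(yaw),np.cos(np.radians(25))])
    h=np.array(h); h=h-ax*(h@ax); h/=np.linalg.norm(h); y=np.cross(ax,h); z=-ax
    return np.array(cen)+z*(.0187-back), np.c_[np.cross(y,z),y,z]
E
python3 -c "
from station import env
from h import *
delta(env,*target((.552,-.122,.142),-.275,(.79,-.484,.37),.11))"
```

```text
dpos mm [-525.  -555.5    6.5] dr deg [ -3.6 -24.8  13.2] force [ 0.4 -0.7 -0.1] j6 -0.085 gap 0.998 t 0.1
```

carry_out:
  motion:
    - {"gripper":1,"delta_pos":[-45,-47,-3],"dr":[0,0,0]}

```text
time: 0.2
eef_pos: [0.1958, 0.5306, 0.2307]
ee_rot: [-3.138, -0.002, 2.849]
contact_force: [1.2, -0.6, -0.2]
finger_gap: 1.001
```

I gave that row in mm instead of m. The per-row cap limited it to a short step in the right direction, so no harm. I'll use metres from here.

```bash
python3 -c "
from station import env
from h import *
delta(env,*target((.552,-.122,.142),-.275,(.79,-.484,.37),.11))"
```

```text
dpos mm [-490.9 -522.6    6.7] dr deg [ -3.6 -24.9  13.4] force [ 1.2 -0.6 -0.2] j6 -0.152 gap 1.001 t 0.2
```

carry_out:
  motion:
    - {"gripper":1,"delta_pos":[-0.03,-0.032,-0.003],"dr":[0,-2,1]}
    - {"gripper":1,"delta_pos":[-0.06,-0.064,-0.006],"dr":[0,-4,2]}
    - {"gripper":1,"delta_pos":[-0.09,-0.096,-0.01],"dr":[0,-6,3]}
    - {"gripper":1,"delta_pos":[-0.12,-0.128,-0.012],"dr":[-1,-8,4]}
    - {"gripper":1,"delta_pos":[-0.15,-0.16,-0.015],"dr":[-1,-10,5]}
    - {"gripper":1,"delta_pos":[-0.18,-0.192,-0.015],"dr":[-1,-12,6]}
    - {"gripper":1,"delta_pos":[-0.21,-0.224,-0.015],"dr":[-2,-14,7]}
    - {"gripper":1,"delta_pos":[-0.24,-0.256,-0.015],"dr":[-2,-16,8]}
    - {"gripper":1,"delta_pos":[-0.27,-0.288,-0.01],"dr":[-2,-18,9]}
    - {"gripper":1,"delta_pos":[-0.3,-0.32,-0.01],"dr":[-3,-20,10]}
    - {"gripper":1,"delta_pos":[-0.33,-0.352,-0.005],"dr":[-3,-22,11]}
    - {"gripper":1,"delta_pos":[-0.36,-0.384,-0.003],"dr":[-3,-24,12]}

```text
time: 1.4
eef_pos: [0.43, 0.055, 0.2361]
ee_rot: [3.039, 0.411, 2.61]
contact_force: [1.1, 1.1, 0.8]
finger_gap: 0.999
```

carry_out:
  motion:
    - {"gripper":1}

```text
invalid input at $.motion[0]: expected keys gripper, delta_pos, dr
```

```bash
python3 -c "
from station import env
from h import *
delta(env,*target((.552,-.122,.142),-.275,(.79,-.484,.37),.11))"
```

```text
dpos mm [-139.9 -107.5   62.6] dr deg [-0.3 -0.7  1.2] force [1.1 1.1 0.8] j6 -0.888 gap 0.999 t 1.4
```

carry_out:
  motion:
    - {"gripper":1,"delta_pos":[-0.035,-0.027,0.015],"dr":[0,0,0]}
    - {"gripper":1,"delta_pos":[-0.07,-0.054,0.031],"dr":[0,0,0]}
    - {"gripper":1,"delta_pos":[-0.105,-0.08,0.047],"dr":[0,0,1]}
    - {"gripper":1,"delta_pos":[-0.13,-0.1,0.058],"dr":[0,-1,1]}
    - {"gripper":1,"delta_pos":[-0.138,-0.106,0.062],"dr":[0,-1,1]}
    - {"gripper":1,"delta_pos":[-0.138,-0.106,0.062],"dr":[0,-1,1]}
    - {"gripper":1,"delta_pos":[-0.138,-0.106,0.062],"dr":[0,-1,1]}

```text
time: 2.1
eef_pos: [0.5133, -0.1067, 0.2246]
ee_rot: [3.031, 0.424, 2.59]
contact_force: [0.1, 1.1, 0.5]
finger_gap: 0.999
```

```bash
python3 - <<'E'
from station import env
from h import *
delta(env,*target((.552,-.122,.142),-.275,(.79,-.484,.37),.11))
c=env.calibration("wrist"); p,d=env.grab_frame("wrist"); np.savez("pics/w1.npz",p=p,d=d,**c); cv2.imwrite("pics/w1.png",p[:,:,::-1])
P,T=target((.552,-.122,.142),-.275,(.79,-.484,.37),.11)
C=np.array((.552,-.122,.142)); X=c["R"]@C+c["t"]; print(c, "centre px",K(c)@X/X[2])
E
```

```text
dpos mm [-3.6 -3.5  1.1] dr deg [-0.3  0.1  0.2] force [0.1 1.1 0.5] j6 -1.355 gap 0.999 t 2.1
{'fov_y': 65.25278367531745, 'cx': 311.48865467570954, 'cy': 246.79656193574047, 'k1': -0.043982219422969066, 'R': array([[ 0.48276046,  0.87004234,  0.09984318],
       [ 0.62225756, -0.42100704,  0.65996106],
       [ 0.61622874, -0.25647493, -0.74463598]]), 't': array([-0.17682062, -0.48221417, -0.01803354])} centre px [308.0007651  256.40727859   1.        ]
```

View pics/w1.png

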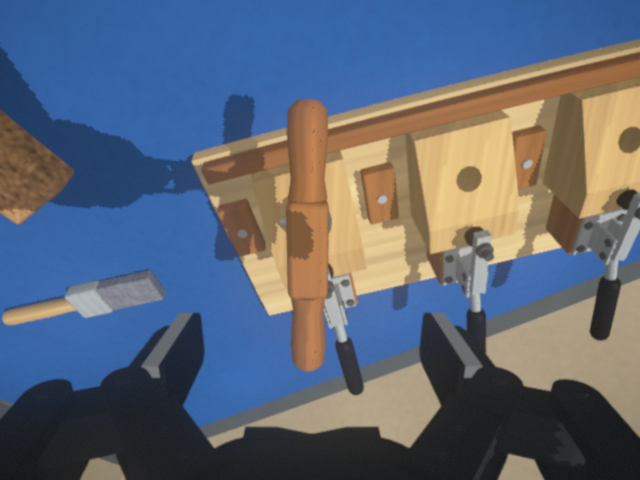

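Wrist: the handle stands vertical in the picture and square to the jaws. Its flats run from about row 203 to row 300 at col ≈308, so the predicted centre (308,256) fits. I'll refine once from the wrist depth.

```bash
python3 - <<'E'
from station import env
from h import *
c=dict(np.load("pics/w1.npz")); P,u,v=cloud(c,c["d"]); C0=np.array((.552,-.122,.142))
Pt,T=target(C0,-.275,(.79,-.484,.37),0); q=(P-C0)@T   # tool-aligned coords
m=(abs(q[:,0])<.12)&(abs(q[:,1])<.03)&(abs(q[:,2])<.025); Q=q[m]
print(m.sum(),"x ext",Q[:,0].min(),Q[:,0].max())
for a in np.arange(-.09,.09,.02):
    S=Q[(Q[:,0]>=a)&(Q[:,0]<a+.02)]
    if len(S): print(round(a+.01,3),len(S),"y",np.percentile(S[:,1],[1,99]).round(4),"ztop",np.percentile(S[:,2],[3,50]).round(4))
F=Q[abs(Q[:,0])<.025]; F=F[F[:,2]<np.median(F[:,2])+.003]
A=np.c_[F[:,:2],np.ones(len(F))]; print("flat-top plane slopes",np.linalg.lstsq(A,F[:,2],rcond=None)[0])
# mouths of the faces: slope of tapped block and neighbour for the axis direction
ey=np.array([.272,.962,0]); M=C0+ .085*T[:,2]+.14*ey
n=(np.linalg.norm(P-M,axis=1)<.045)&(np.linalg.norm(P-M,axis=1)>.018)&(abs((P-M)@T[:,2])<.01); B=P[n]; mu=B.mean(0); w=np.linalg.svd(B-mu,full_matrices=False)[2][2]; w*=np.sign(w[2]); print(n.sum(),"face normal",w,"tilt",np.degrees(np.arccos(w[2])),"yaw",np.arctan2(-w[1],-w[0]),"off",((mu-M)@w))
E
```

```text
10118 x ext -0.08330943462672051 0.0970691664580402
-0.08 341 y [-0.0113  0.0111] ztop [-0.0135 -0.0113]
-0.06 895 y [-0.0118  0.0113] ztop [-0.0137 -0.0114]
-0.04 842 y [-0.011   0.0104] ztop [-0.0127 -0.0105]
-0.02 976 y [-0.0127  0.0124] ztop [-0.016  -0.0144]
0.0 1236 y [-0.0131  0.0122] ztop [-0.0161 -0.0148]
0.02 1337 y [-0.0132  0.0124] ztop [-0.0161 -0.0148]
0.04 1369 y [-0.0125  0.0117] ztop [-0.0157 -0.0124]
0.06 1243 y [-0.0114  0.0103] ztop [-0.013  -0.0105]
0.08 1470 y [-0.0123  0.0112] ztop [-0.0139 -0.0115]
flat-top plane slopes [-0.00153051  0.00303739 -0.01471214]
6900 face normal [-0.39942179  0.10783516  0.9104031 ] tilt 24.43888309932786 yaw -0.26369148101559825 off 0.000677640431050019
```

```bash
python3 - <<'E'
from station import env
from h import *
h=(.79,-.484,.37); C0=np.array((.552,-.122,.142)); T=target(C0,-.275,h,0)[1]; C=C0+T@np.array([.007,-.0003,-.0008]); print("centre",C)
delta(env,*target(C,-.272,h,-.002))
E
```

```text
centre [ 0.54610047 -0.11880344  0.13983031]
dpos mm [  3.8  -3.7 112.5] dr deg [-0.3  0.2  0.2] force [-1.1  0.4  0.5] j6 -1.355 gap 1.0 t 2.15
```

carry_out:
  motion:
    - {"gripper":1,"delta_pos":[0.004,-0.0037,0.02],"dr":[0,0,0]}
    - {"gripper":1,"delta_pos":[0.004,-0.0037,0.045],"dr":[0,0,0]}
    - {"gripper":1,"delta_pos":[0.004,-0.0037,0.07],"dr":[0,0,0]}
    - {"gripper":1,"delta_pos":[0.004,-0.0037,0.09],"dr":[0,0,0]}
    - {"gripper":1,"delta_pos":[0.004,-0.0037,0.105],"dr":[0,0,0]}
    - {"gripper":1,"delta_pos":[0.004,-0.0037,0.1125],"dr":[0,0,0]}
    - {"gripper":1,"delta_pos":[0.004,-0.0037,0.1125],"dr":[0,0,0]}
    - {"gripper":1,"delta_pos":[0.004,-0.0037,0.1125],"dr":[0,0,0]}

```text
time: 2.95
eef_pos: [0.5549, -0.1217, 0.122]
ee_rot: [3.031, 0.426, 2.591]
contact_force: [0.0, -0.0, 0.2]
finger_gap: 1.0
```

```bash
python3 - <<'E'
from station import env
from h import *
delta(env,*target((.5461,-.1188,.1398),-.272,(.79,-.484,.37),-.002))
E
```

```text
dpos mm [1.  0.2 0.6] dr deg [-0.3  0.2  0.3] force [ 0.  -0.   0.2] j6 -1.365 gap 1.0 t 2.95
```

carry_out:
  motion:
    - {"gripper":-1,"delta_pos":[0.001,0,0.0005],"dr":[0,0,0]}
    - {"gripper":-1,"delta_pos":[0.001,0,0.0005],"dr":[0,0,0]}
    - {"gripper":-1,"delta_pos":[0.001,0,0.0005],"dr":[0,0,0]}
    - {"gripper":-1,"delta_pos":[0.001,0,0.0005],"dr":[0,0,0]}
    - {"gripper":-1,"delta_pos":[0.001,0,0.0005],"dr":[0,0,0]}
    - {"gripper":-1,"delta_pos":[0.001,0,0.0005],"dr":[0,0,0]}
    - {"gripper":-1,"delta_pos":[0.001,0,0.0005],"dr":[0,0,0]}
    - {"gripper":-1,"delta_pos":[0.001,0,0.0005],"dr":[0,0,0]}
  squeeze: 70

```text
time: 3.75
eef_pos: [0.5548, -0.1209, 0.1212]
ee_rot: [3.029, 0.426, 2.59]
contact_force: [-2.3, 8.7, 5.9]
finger_gap: 0.293
```

carry_out:
  motion:
    - {"gripper":-1,"delta_pos":[0,0,0.0001],"dr":[0,0,7]}
    - {"gripper":-1,"delta_pos":[0,0,0.0002],"dr":[0,0,14]}
    - {"gripper":-1,"delta_pos":[0,0,0.0003],"dr":[0,0,21]}
    - {"gripper":-1,"delta_pos":[0,0,0.0004],"dr":[0,0,28]}
    - {"gripper":-1,"delta_pos":[0,0,0.0005],"dr":[0,0,35]}
    - {"gripper":-1,"delta_pos":[0,0,0.0006],"dr":[0,0,42]}
    - {"gripper":-1,"delta_pos":[0,0,0.0006],"dr":[0,0,42]}

```text
time: 4.45
eef_pos: [0.5553, -0.1207, 0.1208]
ee_rot: [2.769, 0.239, 1.831]
contact_force: [1.7, 10.3, 4.3]
finger_gap: 0.298
```

```bash
python3 - <<'E'
from station import env
from h import *
delta(env,*target((.5461,-.1188,.1398),-.272,(.79,-.484,.37),-.002))
s=env.read_state(); R=Ro.from_euler("xyz",s["ee_rot"]).as_matrix();print("tool F",R.T@s["contact_force"],"M",R.T@s["moment"])
p,d=env.grab_frame("scene"); cv2.imwrite("pics/s1.png",cv2.resize(p[200:360,220:400,::-1],None,fx=3,fy=3))
E
```

```text
dpos mm [-0.3 -0.7 -0.5] dr deg [ -0.1   0.3 -42.1] force [ 1.7 10.3  4.3] j6 -0.627 gap 0.298 t 4.45
tool F [ 8.20067335  6.30746936 -4.41924829] M [-0.09823045  1.29706519  0.23029439]
```

View pics/s1.png

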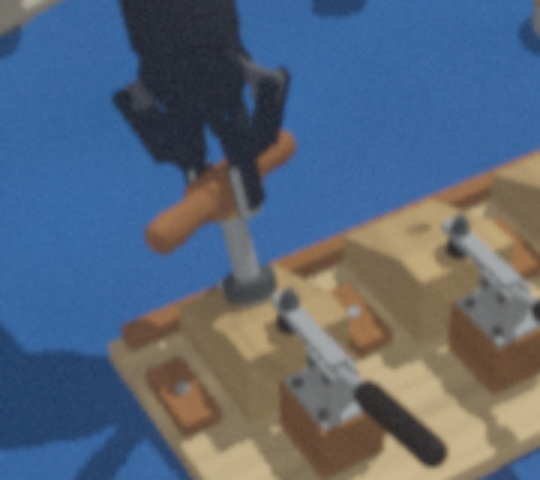

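Handle turns with the gripper (moment ≈0.23 N·m, as specified). Continuing to a total of ≈168°.

carry_out:
  motion:
    - {"gripper":-1,"delta_pos":[0,0,0.0001],"dr":[0,0,8]}
    - {"gripper":-1,"delta_pos":[0,0,0.0002],"dr":[0,0,16]}
    - {"gripper":-1,"delta_pos":[0,0,0.0003],"dr":[0,0,24]}
    - {"gripper":-1,"delta_pos":[0,0,0.0004],"dr":[0,0,32]}
    - {"gripper":-1,"delta_pos":[0,0,0.0006],"dr":[0,0,40]}
    - {"gripper":-1,"delta_pos":[0,0,0.0007],"dr":[0,0,48]}
    - {"gripper":-1,"delta_pos":[0,0,0.0008],"dr":[0,0,56]}
    - {"gripper":-1,"delta_pos":[0,0,0.0009],"dr":[0,0,64]}

```text
time: 5.3
eef_pos: [0.5562, -0.1208, 0.1203]
ee_rot: [2.755, -0.217, 0.801]
contact_force: [8.8, 8.2, 2.1]
finger_gap: 0.295
```

carry_out:
  motion:
    - {"gripper":-1,"delta_pos":[0,0,0.0001],"dr":[0,0,8]}
    - {"gripper":-1,"delta_pos":[0,0,0.0002],"dr":[0,0,16]}
    - {"gripper":-1,"delta_pos":[0,0,0.0003],"dr":[0,0,24]}
    - {"gripper":-1,"delta_pos":[0,0,0.0004],"dr":[0,0,32]}
    - {"gripper":-1,"delta_pos":[0,0,0.0006],"dr":[0,0,40]}
    - {"gripper":-1,"delta_pos":[0,0,0.0007],"dr":[0,0,48]}
    - {"gripper":-1,"delta_pos":[0,0,0.0008],"dr":[0,0,56]}
    - {"gripper":-1,"delta_pos":[0,0,0.0009],"dr":[0,0,62]}
    - {"gripper":-1,"delta_pos":[0,0,0.0009],"dr":[0,0,62]}
    - {"gripper":-1,"delta_pos":[0,0,0.0009],"dr":[0,0,62]}
    - {"gripper":-1,"delta_pos":[0,0,0.0009],"dr":[0,0,62]}

```text
time: 6.4
eef_pos: [0.5568, -0.1215, 0.1197]
ee_rot: [-3.125, -0.441, -0.323]
contact_force: [7.7, 4.4, 0.6]
finger_gap: 0.298
```

```bash
cat > chk.py <<'E'
from station import env
from h import *
delta(env,*target((.5461,-.1188,.1398),-.272,(.79,-.484,.37),-.002))
s=env.read_state(); R=Ro.from_euler("xyz",s["ee_rot"]).as_matrix();print("tool F",R.T@s["contact_force"],"M",R.T@s["moment"],s["joint_pos"].round(2))
c=env.calibration("wrist"); p,d=env.grab_frame("wrist")
P,u,v=cloud(c,d); ax=-R[:,2]; C=s["eef_pos"]-.0207*R[:,2]; q=(P-C)@R
m=(abs(q[:,0])<.12)&(abs(q[:,0])>.04)&(abs(q[:,1])<.04)&(abs(q[:,2])<.016); Q=q[m]
a,b=np.polyfit(Q[:,0],Q[:,1],1); print("handle vs tool deg",np.degrees(np.arctan(a)),"off",b,m.sum())
E
python3 chk.py
```

```text
dpos mm [-1.4  0.3 -2.2] dr deg [   0.5    0.3 -167.9] force [7.7 4.4 0.6] j6 1.568 gap 0.298 t 6.4
tool F [ 5.58739683 -6.58757441  2.12830803] M [ 1.77721055 -0.00196309  0.22533323] [-0.31 -0.27  2.14  0.02  0.83  1.57]
handle vs tool deg 0.2171292467612884 off 0.0003622812190543499 11656
```

Turned 168° with the handle within 0.2° of the tool. Now back 65°.

carry_out:
  motion:
    - {"gripper":-1,"delta_pos":[0,0,-0.0001],"dr":[0,0,-8]}
    - {"gripper":-1,"delta_pos":[0,0,-0.0002],"dr":[0,0,-16]}
    - {"gripper":-1,"delta_pos":[0,0,-0.0003],"dr":[0,0,-24]}
    - {"gripper":-1,"delta_pos":[0,0,-0.0004],"dr":[0,0,-32]}
    - {"gripper":-1,"delta_pos":[0,0,-0.0006],"dr":[0,0,-40]}
    - {"gripper":-1,"delta_pos":[0,0,-0.0007],"dr":[0,0,-48]}
    - {"gripper":-1,"delta_pos":[0,0,-0.0008],"dr":[0,0,-56]}
    - {"gripper":-1,"delta_pos":[0,0,-0.0009],"dr":[0,0,-65]}
    - {"gripper":-1,"delta_pos":[0,0,-0.0009],"dr":[0,0,-65]}
    - {"gripper":-1,"delta_pos":[0,0,-0.0009],"dr":[0,0,-65]}
    - {"gripper":-1,"delta_pos":[0,0,-0.0009],"dr":[0,0,-65]}
    - {"gripper":-1,"delta_pos":[0,0,-0.0009],"dr":[0,0,-65]}

```text
time: 7.65
eef_pos: [0.5562, -0.1208, 0.1203]
ee_rot: [2.744, -0.195, 0.856]
contact_force: [6.9, 8.6, 3.0]
finger_gap: 0.295
```

```bash
python3 chk.py
```

```text
dpos mm [-1.2 -0.6 -1.3] dr deg [   0.2    0.4 -102.8] force [6.9 8.6 3. ] j6 0.433 gap 0.295 t 7.65
tool F [11.39001045 -0.06261657 -0.87017211] M [ 1.33140416  1.32078181 -0.18723764] [-0.31 -0.27  2.14  0.02  0.83  0.43]
handle vs tool deg -0.03832816484823493 off -0.0002838087376783941 11734
```

carry_out:
  motion:
    - {"gripper":-1,"delta_pos":[0,0,0.0001],"dr":[0,0,8]}
    - {"gripper":-1,"delta_pos":[0,0,0.0002],"dr":[0,0,16]}
    - {"gripper":-1,"delta_pos":[0,0,0.0003],"dr":[0,0,24]}
    - {"gripper":-1,"delta_pos":[0,0,0.0004],"dr":[0,0,32]}
    - {"gripper":-1,"delta_pos":[0,0,0.0006],"dr":[0,0,40]}
    - {"gripper":-1,"delta_pos":[0,0,0.0007],"dr":[0,0,48]}
    - {"gripper":-1,"delta_pos":[0,0,0.0008],"dr":[0,0,56]}
    - {"gripper":-1,"delta_pos":[0,0,0.0009],"dr":[0,0,64]}
    - {"gripper":-1,"delta_pos":[0,0,0.001],"dr":[0,0,72]}
    - {"gripper":-1,"delta_pos":[0,0,0.0011],"dr":[0,0,80]}
    - {"gripper":-1,"delta_pos":[0,0,0.0011],"dr":[0,0,80]}
    - {"gripper":-1,"delta_pos":[0,0,0.0011],"dr":[0,0,80]}

```text
time: 8.9
eef_pos: [0.5568, -0.1217, 0.1194]
ee_rot: [-3.004, -0.421, -0.61]
contact_force: [6.1, 3.5, 1.1]
finger_gap: 0.291
```

carry_out:
  motion:
    - {"gripper":1,"delta_pos":[0,0,0],"dr":[0,0,0]}
    - {"gripper":1,"delta_pos":[0,0,0],"dr":[0,0,0]}
    - {"gripper":1,"delta_pos":[0,0,0],"dr":[0,0,0]}
    - {"gripper":1,"delta_pos":[0,0,0],"dr":[0,0,0]}
    - {"gripper":1,"delta_pos":[0,0,0],"dr":[0,0,0]}
    - {"gripper":1,"delta_pos":[0,0,0],"dr":[0,0,0]}
    - {"gripper":1,"delta_pos":[0,0,-0.02],"dr":[0,0,0]}
    - {"gripper":1,"delta_pos":[0,0,-0.045],"dr":[0,0,0]}
    - {"gripper":1,"delta_pos":[0,0,-0.07],"dr":[0,0,0]}
    - {"gripper":1,"delta_pos":[0,0,-0.08],"dr":[0,0,0]}
    - {"gripper":1,"delta_pos":[0,0,-0.08],"dr":[0,0,0]}

```text
time: 10.0
eef_pos: [0.5235, -0.1129, 0.1925]
ee_rot: [-3.006, -0.422, -0.609]
contact_force: [0.4, -0.5, -0.6]
finger_gap: 0.997
```

```bash
cat > chk2.py <<'E'
import sys
from station import env
from h import *
back=float(sys.argv[1])
s=env.read_state(); R=Ro.from_euler("xyz",s["ee_rot"]).as_matrix();print(s["time"],"gap",s["finger_gap"],"j",s["joint_pos"].round(2),"tcp",s["eef_pos"])
c=env.calibration("wrist"); p,d=env.grab_frame("wrist"); cv2.imwrite("pics/chk%d.png"%int(s["time"]*100),p[:,:,::-1])
P,u,v=cloud(c,d); C=s["eef_pos"]+(back-.0187)*R[:,2]; q=(P-C)@R
m=(abs(q[:,0])<.12)&(abs(q[:,1])<.04)&(abs(q[:,2])<.022); Q=q[m]
a,b=np.polyfit(Q[:,0],Q[:,1],1); print("handle vs tool deg",np.degrees(np.arctan(a)),"off",b,"x ext",np.percentile(Q[:,0],[.2,99.8]),"ztop(mid)",np.median(Q[abs(Q[:,0])<.025,2]),m.sum())
E
python3 chk2.py .08
```

```text
10.0 gap 0.9968010005629884 j [-0.32 -0.47  2.15  0.01  1.01  1.83] tcp [ 0.52351836 -0.11293299  0.19245713]
handle vs tool deg 0.2558876866867194 off -0.0002710967541977959 x ext [-0.08660417  0.0881285 ] ztop(mid) -0.01519099378872925 12911
```

Clean release, and the handle stayed put at total ≈183°. Rewinding the wrist by half a turn.

carry_out:
  motion:
    - {"gripper":1,"delta_pos":[0,0,0],"dr":[0,0,-8]}
    - {"gripper":1,"delta_pos":[0,0,0],"dr":[0,0,-16]}
    - {"gripper":1,"delta_pos":[0,0,0],"dr":[0,0,-24]}
    - {"gripper":1,"delta_pos":[0,0,0],"dr":[0,0,-32]}
    - {"gripper":1,"delta_pos":[0,0,0],"dr":[0,0,-40]}
    - {"gripper":1,"delta_pos":[0,0,0],"dr":[0,0,-48]}
    - {"gripper":1,"delta_pos":[0,0,0],"dr":[0,0,-56]}
    - {"gripper":1,"delta_pos":[0,0,0],"dr":[0,0,-64]}
    - {"gripper":1,"delta_pos":[0,0,0],"dr":[0,0,-72]}
    - {"gripper":1,"delta_pos":[0,0,0],"dr":[0,0,-80]}
    - {"gripper":1,"delta_pos":[0,0,0],"dr":[0,0,-88]}
    - {"gripper":1,"delta_pos":[0,0,0],"dr":[0,0,-90]}

```text
time: 11.25
eef_pos: [0.522, -0.1125, 0.188]
ee_rot: [2.722, -0.119, 1.021]
contact_force: [0.4, 0.1, -0.2]
finger_gap: 0.999
```

carry_out:
  motion:
    - {"gripper":1,"delta_pos":[0,0,0],"dr":[0,0,-8]}
    - {"gripper":1,"delta_pos":[0,0,0],"dr":[0,0,-16]}
    - {"gripper":1,"delta_pos":[0,0,0],"dr":[0,0,-24]}
    - {"gripper":1,"delta_pos":[0,0,0],"dr":[0,0,-32]}
    - {"gripper":1,"delta_pos":[0,0,0],"dr":[0,0,-40]}
    - {"gripper":1,"delta_pos":[0,0,0],"dr":[0,0,-48]}
    - {"gripper":1,"delta_pos":[0,0,0],"dr":[0,0,-56]}
    - {"gripper":1,"delta_pos":[0,0,0],"dr":[0,0,-64]}
    - {"gripper":1,"delta_pos":[0,0,0],"dr":[0,0,-72]}
    - {"gripper":1,"delta_pos":[0,0,0],"dr":[0,0,-80]}
    - {"gripper":1,"delta_pos":[0,0,0],"dr":[0,0,-88]}
    - {"gripper":1,"delta_pos":[0,0,0],"dr":[0,0,-90]}

```text
time: 12.45
eef_pos: [0.522, -0.1125, 0.188]
ee_rot: [3.011, 0.416, 2.539]
contact_force: [0.1, -0.4, -0.6]
finger_gap: 0.999
```

carry_out:
  motion:
    - {"gripper":1,"delta_pos":[0,0,0],"dr":[0,0,0]}
    - {"gripper":1,"delta_pos":[0,0,0],"dr":[0,0,0]}

```text
time: 12.65
eef_pos: [0.5222, -0.1125, 0.1889]
ee_rot: [3.008, 0.416, 2.532]
contact_force: [-0.5, 0.1, 0.4]
finger_gap: 1.0
```

```bash
python3 chk2.py .08
```

```text
12.65 gap 0.9996293029596588 j [-0.32 -0.46  2.16  0.01  1.01 -1.31] tcp [ 0.52221621 -0.11249462  0.18886837]
handle vs tool deg 0.17082002020290263 off 0.0010503052615679386 x ext [-0.08641149  0.08812177] ztop(mid) -0.0179457592791481 13133
```

carry_out:
  motion:
    - {"gripper":1,"delta_pos":[0.001,0.001,0.02],"dr":[0,0,0]}
    - {"gripper":1,"delta_pos":[0.001,0.001,0.045],"dr":[0,0,0]}
    - {"gripper":1,"delta_pos":[0.001,0.001,0.065],"dr":[0,0,0]}
    - {"gripper":1,"delta_pos":[0.001,0.001,0.077],"dr":[0,0,0]}
    - {"gripper":1,"delta_pos":[0.001,0.001,0.077],"dr":[0,0,0]}
    - {"gripper":1,"delta_pos":[0.001,0.001,0.077],"dr":[0,0,0]}
    - {"gripper":-1,"delta_pos":[0.001,0.001,0.077],"dr":[0,0,0]}
    - {"gripper":-1,"delta_pos":[0.001,0.001,0.077],"dr":[0,0,0]}
    - {"gripper":-1,"delta_pos":[0.001,0.001,0.077],"dr":[0,0,0]}
    - {"gripper":-1,"delta_pos":[0.001,0.001,0.077],"dr":[0,0,0]}
    - {"gripper":-1,"delta_pos":[0.001,0.001,0.077],"dr":[0,0,0]}
    - {"gripper":-1,"delta_pos":[0.001,0.001,0.077],"dr":[0,0,0]}

```text
time: 13.9
eef_pos: [0.5541, -0.1203, 0.1212]
ee_rot: [3.007, 0.419, 2.533]
contact_force: [-3.9, 2.9, 5.2]
finger_gap: 0.294
```

carry_out:
  motion:
    - {"gripper":-1,"delta_pos":[0,0,0],"dr":[0,0,0]}
    - {"gripper":-1,"delta_pos":[0,0,0],"dr":[0,0,0]}

```text
time: 14.1
eef_pos: [0.554, -0.1203, 0.1212]
ee_rot: [3.007, 0.419, 2.533]
contact_force: [-3.4, 3.1, 6.0]
finger_gap: 0.295
```

```bash
python3 chk.py
```

```text
dpos mm [-0.8 -0.5  0.4] dr deg [-0.3  0.3 -2.8] force [-3.4  3.1  6. ] j6 -1.308 gap 0.295 t 14.1
tool F [ 1.76465892  1.58532809 -7.21233325] M [-0.23131377  0.55742732  0.21316363] [-0.31 -0.28  2.15  0.01  0.83 -1.31]
handle vs tool deg 0.2091330482006214 off -0.0005708654463005226 11198
```

Regripped at total 182.8°. Forward 75° to ≈258° (4.50 to 4.75 rad).

carry_out:
  motion:
    - {"gripper":-1,"delta_pos":[0,0,0.0001],"dr":[0,0,8]}
    - {"gripper":-1,"delta_pos":[0,0,0.0002],"dr":[0,0,16]}
    - {"gripper":-1,"delta_pos":[0,0,0.0003],"dr":[0,0,24]}
    - {"gripper":-1,"delta_pos":[0,0,0.0004],"dr":[0,0,32]}
    - {"gripper":-1,"delta_pos":[0,0,0.0006],"dr":[0,0,40]}
    - {"gripper":-1,"delta_pos":[0,0,0.0007],"dr":[0,0,48]}
    - {"gripper":-1,"delta_pos":[0,0,0.0008],"dr":[0,0,56]}
    - {"gripper":-1,"delta_pos":[0,0,0.0009],"dr":[0,0,64]}
    - {"gripper":-1,"delta_pos":[0,0,0.001],"dr":[0,0,75]}
    - {"gripper":-1,"delta_pos":[0,0,0.001],"dr":[0,0,75]}
    - {"gripper":-1,"delta_pos":[0,0,0.001],"dr":[0,0,75]}
    - {"gripper":-1,"delta_pos":[0,0,0.001],"dr":[0,0,75]}

```text
time: 15.35
eef_pos: [0.5559, -0.1198, 0.1209]
ee_rot: [2.7, -0.015, 1.256]
contact_force: [11.9, 5.7, -1.0]
finger_gap: 0.294
```

carry_out:
  motion:
    - {"gripper":-1,"delta_pos":[0,0,0],"dr":[0,0,0]}

```text
time: 15.45
eef_pos: [0.5559, -0.1198, 0.1209]
ee_rot: [2.7, -0.015, 1.256]
contact_force: [11.2, 5.9, -1.1]
finger_gap: 0.294
```

```bash
python3 chk.py
```

```text
dpos mm [-1.7 -0.7 -0.5] dr deg [  0.1   0.4 -77.8] force [11.2  5.9 -1.1] j6 0.001 gap 0.294 t 15.45
tool F [9.03860887 7.40618162 4.91346315] M [0.01531122 1.20154308 0.15235127] [-0.31 -0.28  2.15  0.02  0.83  0.  ]
handle vs tool deg 0.19206026348236468 off -0.0004692068490539328 11017
```

carry_out:
  motion:
    - {"gripper":-1,"delta_pos":[0,0,-0.0001],"dr":[0,0,-8]}
    - {"gripper":-1,"delta_pos":[0,0,-0.0002],"dr":[0,0,-16]}
    - {"gripper":-1,"delta_pos":[0,0,-0.0003],"dr":[0,0,-24]}
    - {"gripper":-1,"delta_pos":[0,0,-0.0004],"dr":[0,0,-32]}
    - {"gripper":-1,"delta_pos":[0,0,-0.0006],"dr":[0,0,-40]}
    - {"gripper":-1,"delta_pos":[0,0,-0.0007],"dr":[0,0,-48]}
    - {"gripper":-1,"delta_pos":[0,0,-0.0008],"dr":[0,0,-56]}
    - {"gripper":-1,"delta_pos":[0,0,-0.0009],"dr":[0,0,-65]}
    - {"gripper":-1,"delta_pos":[0,0,-0.0009],"dr":[0,0,-65]}
    - {"gripper":-1,"delta_pos":[0,0,-0.0009],"dr":[0,0,-65]}
    - {"gripper":-1,"delta_pos":[0,0,-0.0009],"dr":[0,0,-65]}
    - {"gripper":-1,"delta_pos":[0,0,-0.0009],"dr":[0,0,-65]}

```text
time: 16.7
eef_pos: [0.5542, -0.1201, 0.1211]
ee_rot: [2.933, 0.389, 2.346]
contact_force: [-2.2, 4.5, 5.1]
finger_gap: 0.294
```

```bash
python3 chk.py
```

```text
dpos mm [-0.8 -0.6  0.3] dr deg [ -0.3   0.3 -12.8] force [-2.2  4.5  5.1] j6 -1.133 gap 0.294 t 16.7
tool F [ 2.48482289  2.86811756 -6.02694621] M [-0.31691978  0.60085081 -0.18931805] [-0.31 -0.28  2.15  0.01  0.83 -1.13]
handle vs tool deg 0.04577807000997174 off -0.0006194656544206068 11209
```

Total 192.8°, below 3.7 for any start angle. Final forward stroke of 162° in two calls.

carry_out:
  motion:
    - {"gripper":-1,"delta_pos":[0,0,0.0001],"dr":[0,0,8]}
    - {"gripper":-1,"delta_pos":[0,0,0.0003],"dr":[0,0,16]}
    - {"gripper":-1,"delta_pos":[0,0,0.0004],"dr":[0,0,24]}
    - {"gripper":-1,"delta_pos":[0,0,0.0006],"dr":[0,0,32]}
    - {"gripper":-1,"delta_pos":[0,0,0.0008],"dr":[0,0,40]}
    - {"gripper":-1,"delta_pos":[0,0,0.001],"dr":[0,0,48]}
    - {"gripper":-1,"delta_pos":[0,0,0.0012],"dr":[0,0,56]}
    - {"gripper":-1,"delta_pos":[0,0,0.0013],"dr":[0,0,64]}
    - {"gripper":-1,"delta_pos":[0,0,0.0014],"dr":[0,0,72]}
    - {"gripper":-1,"delta_pos":[0,0,0.0015],"dr":[0,0,80]}
    - {"gripper":-1,"delta_pos":[0,0,0.0015],"dr":[0,0,80]}

```text
time: 17.85
eef_pos: [0.5563, -0.12, 0.1209]
ee_rot: [2.717, -0.128, 1.013]
contact_force: [9.1, 5.3, 2.1]
finger_gap: 0.297
```

carry_out:
  motion:
    - {"gripper":-1,"delta_pos":[0,0,0.0001],"dr":[0,0,8]}
    - {"gripper":-1,"delta_pos":[0,0,0.0002],"dr":[0,0,16]}
    - {"gripper":-1,"delta_pos":[0,0,0.0003],"dr":[0,0,24]}
    - {"gripper":-1,"delta_pos":[0,0,0.0004],"dr":[0,0,32]}
    - {"gripper":-1,"delta_pos":[0,0,0.0006],"dr":[0,0,40]}
    - {"gripper":-1,"delta_pos":[0,0,0.0007],"dr":[0,0,48]}
    - {"gripper":-1,"delta_pos":[0,0,0.0008],"dr":[0,0,56]}
    - {"gripper":-1,"delta_pos":[0,0,0.0009],"dr":[0,0,64]}
    - {"gripper":-1,"delta_pos":[0,0,0.001],"dr":[0,0,72]}
    - {"gripper":-1,"delta_pos":[0,0,0.0011],"dr":[0,0,82]}
    - {"gripper":-1,"delta_pos":[0,0,0.0011],"dr":[0,0,82]}
    - {"gripper":-1,"delta_pos":[0,0,0.0011],"dr":[0,0,82]}

```text
time: 19.05
eef_pos: [0.5573, -0.1219, 0.1203]
ee_rot: [-3.069, -0.439, -0.459]
contact_force: [14.7, -6.0, -4.3]
finger_gap: 0.295
```

```bash
python3 chk.py
```

```text
dpos mm [-2.3  0.5 -1.9] dr deg [   0.9    0.5 -174.9] force [14.7 -6.  -4.3] j6 1.695 gap 0.295 t 19.05
tool F [12.48531851 -0.39257372 10.69148812] M [0.5955187  1.10494954 0.21854192] [-0.31 -0.27  2.15  0.01  0.82  1.7 ]
handle vs tool deg 0.1708129121674398 off 0.0005767880690838079 10883
```

Total 354.9° means joint 6.19 to 6.44, past 5.8 with the collar within ≈0.2 mm of the stop. Releasing and backing off along the axis.

carry_out:
  motion:
    - {"gripper":1,"delta_pos":[0,0,0],"dr":[0,0,0]}
    - {"gripper":1,"delta_pos":[0,0,0],"dr":[0,0,0]}
    - {"gripper":1,"delta_pos":[0,0,0],"dr":[0,0,0]}
    - {"gripper":1,"delta_pos":[0,0,0],"dr":[0,0,0]}
    - {"gripper":1,"delta_pos":[0,0,0],"dr":[0,0,0]}
    - {"gripper":1,"delta_pos":[0,0,0],"dr":[0,0,0]}
    - {"gripper":1,"delta_pos":[0,0,-0.02],"dr":[0,0,0]}
    - {"gripper":1,"delta_pos":[0,0,-0.05],"dr":[0,0,0]}
    - {"gripper":1,"delta_pos":[0,0,-0.08],"dr":[0,0,0]}
    - {"gripper":1,"delta_pos":[0,0,-0.1],"dr":[0,0,0]}
    - {"gripper":1,"delta_pos":[0,0,-0.1],"dr":[0,0,0]}
    - {"gripper":1,"delta_pos":[0,0,-0.1],"dr":[0,0,0]}

```text
time: 20.3
eef_pos: [0.5144, -0.1089, 0.2086]
ee_rot: [-3.071, -0.434, -0.456]
contact_force: [-0.1, -0.8, -1.0]
finger_gap: 0.998
```

```bash
python3 chk2.py .1; python3 -c "
from station import env
import cv2
p,d=env.grab_frame('scene'); cv2.imwrite('pics/s9.png',p[:,:,::-1])
cv2.imwrite('pics/s9c.png',cv2.resize(p[220:400,130:400,::-1],None,fx=2.9,fy=2.9))"
```

```text
20.3 gap 0.9984510983894521 j [-0.31 -0.51  2.15  0.01  1.06  1.69] tcp [ 0.51441919 -0.10888203  0.20856159]
handle vs tool deg 0.26781632242102155 off 0.0004456112848354096 x ext [-0.08491791  0.09065795] ztop(mid) -0.014043645856397861 10917
```

View pics/s9c.png

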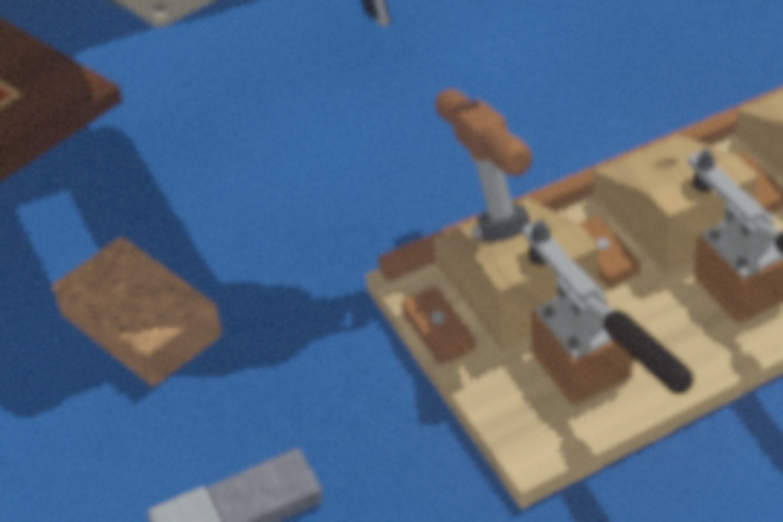

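The picture shows the tap standing free with its collar on the sloping face (≈(500,222)), and the cork block and brush where they were. Handing in.

```bash
python3 -c "
from station import env
print(env.sign_off())"
```

```text
the job is handed in; nothing more can be done
None
```

The hole is tapped to depth and the job is handed in at about 20 s of the 72 s allowed. The hand-in gave no verdict.

- **Strokes:** I gripped the T-handle along its leaning axis and turned it, in degrees from the start position, 168° forward, back to 103°, forward to 258°, back to 193°, then forward to 355°. I regripped once, at 183°, because the wrist cannot turn far enough in one grip.
- **Joint reading:** The joint cannot be read directly. From the tool's turn and the unknown start of 0 to 0.25 rad, the final value is between 6.19 and 6.44 rad. Every turning point cleared its threshold for any start in that range.
- **Last checks:** After release the handle was still within 0.3° of the gripper's final angle. The gripper was clear of it by about 100 mm, with about 1 N on the wrist. The last picture shows the collar down on the wood, and the sanding block and brush where they were. The tin was outside that picture, but the arm never went near it.
- **Discrepancies:**
  - I did not drive the collar hard against its stop, so it may stand up to 0.2 mm short, which the 5.8 rad limit allows.
  - One early move was given in mm instead of m. The per-row limit kept it to one short step in the right direction.
  - The measured tool height was up to 4 mm off after the wrist rewind; I corrected it from the wrist camera before regripping.

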